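# Feed the flashlight sled along the fence into its charger with a push stick

## Task

Pick up the wooden push stick from its cork mat and, moving the flashlight sled with the stick only, first push the sled flat against the aluminium fence while it is still wholly clear of the wire rack, then feed it along the fence and under the rack, keeping it flat against the fence all the way under, until its contacts touch the charger. Then lay the stick back flat, roughly in the middle of the cork mat and let go, with the sled left docked and the other things on the shelf left where they are.

Things in the scene. Friction and masses are not known exactly. Their poses are not given: they have to be found in the camera images.
- sled: Plywood charging sled, loose, 76 mm wide (its x), 120 mm long (its y); base 30 mm high with square upright sides, about 0.45 kg; a white flashlight is fixed lengthwise on top (60 mm high in all). Origin: centre of its underside. Its -y end carries two brass contacts and goes first, towards the charger; its +x side goes against the fence.
- rail: Fixed guide: aluminium fence bar 34 mm high, grey charger at one end. Origin: on the shelf top in the corner where the fence's face meets the charger's face. The fence's face is x = 0 and runs along y to +460 mm; the sled belongs on its -x side and is fed towards -y. The charger's face is y = 0; it is 50 mm high and ends at x = -92 mm. Docked, the sled's origin is at x = -38, y = 60 mm.
- rack_mouth (a point): Middle of the near (+y) edge of an open wire rack over the dock, 75 mm above the shelf top; in the rail's frame at x = -30, y = 122 mm. The rack spans y = 2 to 122 and x = +25 to -83 mm of the rail's frame, 72 to 78 mm above the shelf top, carried from behind the fence, with no posts on the sled's side. The sled starts to go under it when its origin is at y = 182 mm of the rail's frame.
- stick_grip (a point): Loose wooden push stick, 0.11 kg, 32 mm high, 186 mm long. This point: in its straight shank at the place to grip, half-way up (16 mm above the underside). The shank is 22 mm wide and runs along the stick's x from -67 to +85 mm; z is up.
- stick_notch (a point): Bottom of the notch at the stick's forked end, 95 mm along +x from the grip point, same height, same axes. Two prongs fork out at 45 degrees to either side, forming an upright-sided 90 degree notch that opens to +x and fits a square corner: inner faces 34 mm long, prong tips 24 mm ahead (+x) of this point at y = +/-24 mm; outermost width 65 mm.
- mat: Fixed cork mat 210 mm (its x) by 120 mm (its y), 3 mm thick, on which the stick lies at the start and must lie at the end. Origin: centre of its underside.
- canister: Bystander: stainless treat canister, 88 mm across, 130 mm high, loose. Origin: centre of its underside.
- bone: Bystander: coral silicone chew bone, 130 mm long along its x, 33 mm high, loose. Origin: centre of its underside.
- carabiner: Bystander: aluminium carabiner lying flat, 93 x 60 mm, 9 mm high, loose. Origin: its middle, underside.
- dish: Bystander: white ceramic dish 110 mm across, 30 mm high, loose. Origin: centre of its underside.
- brush: Bystander: brush lying along its x, loose, under 250 mm long and 50 mm high. Origin: on its length, near its middle.
- carton: Bystander: cardboard carton 90 x 60 x 45 mm, loose. Origin: centre of its underside.
There are look-alikes about, which are no part of the job. Leave any blue or purple look-alike of the sled alone.

How it is judged (in metres and radians):
On the way, in this order (a step that is already met when the one before it is completed fails the run):
1. the sled is flat against the fence (within 4 mm and 0.05 rad) and still wholly clear of the rack (x of sled in the frame of rail above -0.042 m and angle between the x axis of sled and the x axis of rail, either way round below 0.05 rad and y of sled in the frame of rail above 0.182 m), for 0.2 s.
2. the sled is docked: within 4.5 mm of the charger, flat on the fence (x of sled in the frame of rail above -0.042 m and angle between the x axis of sled and the x axis of rail, either way round below 0.05 rad and y of sled in the frame of rail below 0.0645 m), for 0.2 s.
At the end, for the whole second after the job is handed in: The sled is within 4.5 mm of the charger, within 4 mm of the fence and 0.05 rad of parallel to it; the stick lies flat on the cork mat, its grip point within 60 mm lengthwise and 50 mm crosswise of the mat's centre; both are at rest and released (all of step 2 and x of stick_grip in the frame of mat between -0.06 and 0.06 m and y of stick_grip in the frame of mat between -0.05 and 0.05 m and z of stick_grip in the frame of mat below 0.024 m and angle between stick_grip's own z axis and vertical below 0.12 rad and linear speed of each of sled, stick below 0.01 m/s); the robot touches nothing.
It fails at once if the gripper or arm touches the sled (it is moved with the stick only) (contact force between any of the fingers, the arm and sled above 0.5 N).
It fails at once if the sled goes under the wire rack while more than 7 mm off the fence or skewed over 0.09 rad (y of sled in the frame of rail below 0.178 m and (x of sled in the frame of rail below -0.045 m or angle between the x axis of sled and the x axis of rail, either way round above 0.09 rad)).
It fails at once if one of the bystanders is shifted by more than 30 mm (distance of any of canister, bone, carabiner, dish, brush, carton from where it was at the start of the episode above 0.03 m).
It also fails if it takes over 61 s, if anything falls off the work surface, if the arm or the gripper's body presses on something with over 40 N, if the wrist force passes 120 N, or if a joint passes its speed limit or range.

## Robot

A 6-joint arm with a two-finger parallel gripper is mounted at the origin on the work surface. World frame = base frame: x ahead of the robot, y to its left, z up, the work surface at z = 0. Lengths are in m, angles in degrees, forces in N, time in s.
With the tool pointing down it reaches from about 0.275 to 0.75 m from the base axis. Payload 10.2 kg.
Tool frame: the origin (TCP) lies at the very end of the fingers, on their centre line; the grasp point (between the pads) lies grasp_offset behind it (grasp_offset is the distance from the TCP to the grasp point, in m); x points along the fingers, y is the direction in which the jaws open and shut, and the axes are right-handed (so a half turn about x gives the same grasp; the last joint's range is limited). The gripper opens to 85 mm and grips with 20 to 120 N. Pads are 22 mm wide; open, the fingers measure 114 mm over their backs; the gripper's body (76 mm by 85 mm) begins 54 mm behind the grasp point. The pads swing forward as they close: fully open they stand 13 mm farther back than shut.
Start: joints at [-78.346, 17.928, 85.812, -0, 76.261, -12.8], TCP at [0.217, -0.478, 0.195] pointing down, gripper open.
Joint ranges: [-168.41, 168.41], [-55.51, 124.54], [10.69, 146.95], [-70.63, 250.63], [1, 178], [-165.06, 165.06]. Speed limits (degrees/s): [136.94, 136.94, 172.46, 180, 180, 180].

## Interface

Orientations are given as [roll, pitch, yaw] about the fixed x, y, z axes, in that order (R = Rz(yaw) Ry(pitch) Rx(roll)).
In Python, from bench import read_state, snapshot, close_job, outline_of, landmark_of, grasp_offset gives the robot as it stands. The module is installed in compiled form; this text tells all that it offers.
- The arm moves only by the tool step_arm, never from a script. Its argument "targets" is a list of rows, each a list of 3 entries, a list of its own where there are three numbers: the shift along the tool's x, y, z in cm, then the turn, a rotation vector about the tool's x, y, z in rad, then the finger opening in cm, from 0 to 8.54. In form: [[[dx, dy, dz], [wx, wy, wz], fingers], ...]. A call has 1 to 8 rows; each row is the pose to reach, as a shift and turn from the pose commanded when the call began, along the tool's axes at that moment; what a row does not reach only later rows make up. A row lasts 1/8 s, in which the tool goes at most 62.5 mm and 10.7 degrees, less where a joint would pass 70% of its speed; a pose out of reach is approached as far as the arm can. A call with a gripper value outside its range is refused whole. The fingers move at their own pace and stop on an object; the grip force is fixed at half the most. Time passes only in rows, so rows that repeat a pose let the fingers close. It gives the time, the measured TCP pose, the force and the opening at its end, in the units of the state.
- read_state(): the state, without advancing time (a new reading comes with each control period).
- snapshot(name): name is "scene" or "top" or "wrist"; returns a dict with "image" (420x560x3 uint8, red, green, blue), "depth" (420x560 float32, m along the optical axis (not along the pixel's ray), 0 where there is no reading), "mtx" (3x3 intrinsics, pixels), "R" (3x3) and "t" (3): a world point X has camera coordinates R X + t; the wrist camera has in their place "hand_eye" (4x4, takes a point from camera to tool coordinates, whose origin is the TCP and whose axes are the tool frame's). Camera axes: x right, y down, z forward; pixel columns grow to the right and rows downward; lengths in m; the calibration is good to about 2 mm. A picture is of the moment at which its call begins: read the wrist's pose just before it.
- close_job(): hands the job in, once; it reports no verdict.
Trained networks look in a picture, given as the dict that the camera call returned (one of the last four; its "shot" number tells which), for a name from the list of things; names that differ only in an ending like _2 or _b are one class to them, and where a whole thing is asked for, a point or a joint stands for the part that bears it (a point fixed in the world has none). Each returns a list of dicts, best first, with "confidence" (0 to 1); they miss things now and then, are a little off and sometimes report something else, mostly with a low value. They report only what shows in the picture. A call takes as long as a camera call. They do not tell look-alikes from the thing itself.
- outline_of(picture, query): "pixels" (420x560 bool, what is visible of it) and "box" ([left, top, width, height] in pixels, round what is visible of it).
- landmark_of(picture, query): "centre" ([row, column] in pixels: a listed point, or the origin of a listed thing).
The state is a dict: "clock": time; "q": joint angles; "dq": joint speeds; "effort": joint torques, N m; "eef_pos": TCP position; "tool_rot": TCP orientation; "contact_force": force on the tool from outside, world axes, zero at the start; "ft_torque": the same for the moment, N m; "opening": finger opening in m.
Only numpy, scipy, OpenCV 4.12 (cv2) and the standard library are available. Lean on these libraries where they do the work, as an engineer would, in place of code of your own. Each camera call takes 0.05 s, during which the arm holds its last target. There are 200 camera calls.

## Working session

There is one attempt and no reset: what is moved stays moved. The work goes in short steps, Python scripts to look and compute and a tool call to move; the robot and the scene stay as the last step left them, time stands still between calls to the robot, and variables do not carry over. Pictures are saved under pics/ and viewed, about 8 in all and at most 12, crops included, and the job is handed in when it is done.

Besides the shell and the picture viewer there is one more tool, called by a JSON object that holds its "op" and its "data". step_arm: Moves the arm, as the interface text tells. Its arguments: {"type":"object","properties":{"targets":{"type":"array"}},"required":["targets"]}

```bash
mkdir -p pics; cat > h.py <<'E'
import numpy as np, cv2
from bench import *
from scipy.spatial.transform import Rotation as Ro
def save(p,n): cv2.imwrite('pics/'+n,p['image'][:,:,::-1])
def ext(p,st=None):
    if 'R' in p: return np.array(p['R']),np.array(p['t'])
    T=np.eye(4);T[:3,:3]=Ro.from_euler('xyz',st['tool_rot'],degrees=True).as_matrix();T[:3,3]=st['eef_pos']
    M=np.linalg.inv(T@np.array(p['hand_eye']));return M[:3,:3],M[:3,3]
def atz(p,uv,z,st=None):
    "pixels (u,v) intersected with plane z"
    R,t=ext(p,st);uv=np.atleast_2d(np.array(uv,float));c=-R.T@t
    d=np.c_[uv,np.ones(len(uv))]@np.linalg.inv(p['mtx']).T@R
    return c+d*((z-c[2])/d[:,2])[:,None]
def cloud(p,mask,st=None):
    R,t=ext(p,st);v,u=np.nonzero(mask&(p['depth']>0));z=p['depth'][v,u]
    return ((np.c_[u,v,np.ones(len(u))]*z[:,None])@np.linalg.inv(p['mtx']).T-t)@R
E
cat > a.py <<'E'
from h import *
print(grasp_offset if not callable(grasp_offset) else grasp_offset()); s=read_state(); print(s)
for c in ['top','scene']:
    p=snapshot(c); save(p,c+'0.png'); print(c,'cam at',-np.array(p['R']).T@p['t'])
    for q in ['sled','rail','rack_mouth','stick_grip','stick_notch','mat','canister','bone','carabiner','dish','brush','carton']:
        for r in landmark_of(p,q)[:3]:
            v,u=r['centre']; z={'rack_mouth':.075,'stick_grip':.019,'stick_notch':.019}.get(q,0)
            print(q,round(r['confidence'],2),np.round([u,v]),np.round(atz(p,[u,v],z)[0],3))
E
python3 a.py
```

```text
0.0187
{'clock': 0.0, 'q': array([-7.83460427e+01,  1.79605584e+01,  8.58548624e+01,  2.41978413e-03,
        7.62596366e+01, -1.27998419e+01]), 'dq': array([ 0.0339011 , -0.04824144, -0.00333864, -0.06003114, -0.03051703,
       -0.0215141 ]), 'effort': array([-5.41831378e-04, -4.12268364e+01, -2.59746355e+01, -2.04718708e-04,
        4.14494236e-03,  7.09094888e-05]), 'eef_pos': array([ 0.2172669 , -0.47760365,  0.19481955]), 'tool_rot': array([-104.59298342,   89.92490582,   99.86023945]), 'contact_force': array([ 0.05687817, -0.95025361,  0.18699825]), 'ft_torque': array([-0.04190846, -0.03942668, -0.01680728]), 'opening': 0.08497630431773906}
top cam at [ 0.28486726 -0.02174799  1.62799207]
sled 0.9 [274. 240.] [ 0.368 -0.015  0.   ]
sled 0.9 [186. 293.] [0.174 0.296 0.   ]
sled 0.77 [236. 159.] [0.664 0.131 0.   ]
rail 0.84 [310. 147.] [ 0.712 -0.143  0.   ]
rack_mouth 0.71 [279. 152.] [ 0.676 -0.028  0.075]
rack_mouth 0.67 [343. 220.] [ 0.437 -0.251  0.075]
stick_notch 0.66 [368. 216.] [ 0.457 -0.349  0.019]
mat 0.82 [344. 222.] [ 0.436 -0.265  0.   ]
mat 0.36 [369. 215.] [ 0.
[... 656 characters left out ...]
0.83 [280. 300.] [ 0.693 -0.14   0.   ]
rack_mouth 0.9 [316. 266.] [ 0.67  -0.028  0.075]
stick_grip 0.74 [206. 235.] [ 0.434 -0.265  0.019]
stick_grip 0.25 [317. 265.] [ 0.643 -0.008  0.019]
stick_notch 0.96 [178. 249.] [ 0.45  -0.353  0.019]
mat 0.95 [206. 237.] [ 0.427 -0.265  0.   ]
canister 0.75 [134. 305.] [ 0.563 -0.501  0.   ]
canister 0.17 [176. 251.] [ 0.439 -0.36   0.   ]
bone 0.85 [399. 144.] [0.301 0.465 0.   ]
bone 0.72 [329. 326.] [ 0.806 -0.05   0.   ]
carabiner 0.73 [353. 164.] [0.323 0.274 0.   ]
carabiner 0.7 [330. 325.] [ 0.805 -0.045  0.   ]
dish 0.87 [354. 165.] [0.332 0.273 0.   ]
brush 0.59 [452. 199.] [0.575 0.492 0.   ]
carton 0.83 [190. 322.] [ 0.663 -0.375  0.   ]
```

```bash
python3 -c "
import cv2
a=cv2.imread('pics/top0.png')[90:320,100:460];cv2.imwrite('pics/top0c.png',cv2.resize(a,None,fx=2.2,fy=2.2,interpolation=cv2.INTER_CUBIC))"
```

```text
(no output)
```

View pics/top0c.png

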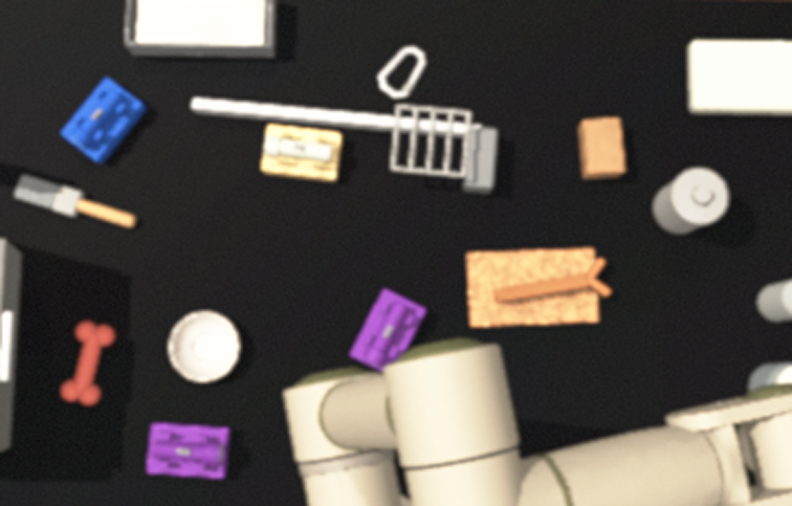

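View pics/scene0.png

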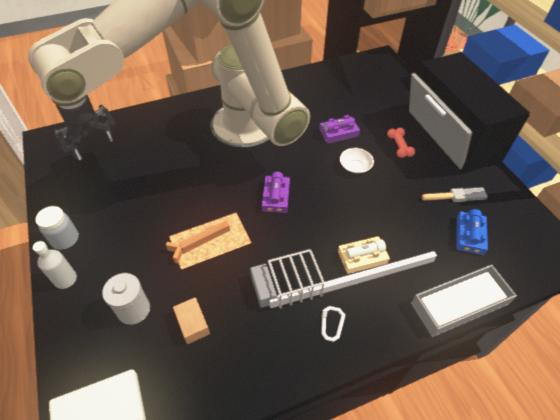

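The top view (crop) shows the tan sled at about (302,152), just short of the fence that runs from (192,103) to (480,128). The stick lies on the mat at (545,287) with its fork to the right. The scene view agrees, with the sled at (365,253) and the stick at (206,235). The purple and blue sleds are decoys. Next I'll measure the stick and rail geometry and work out the approach.

```bash
cat >> h.py <<'E'
def toolmove(s,pos,stickyaw):
    "shift cm / rotvec rad in tool axes to bring TCP to pos, tool down, jaw axis across stick yaw (deg)"
    R=Ro.from_euler('xyz',s['tool_rot'],degrees=True); best=None
    for k in (90,-90):
        a=np.radians(stickyaw+k); y=np.array([np.cos(a),np.sin(a),0]);x=np.array([0,0,-1.])
        T=Ro.from_matrix(np.c_[x,y,np.cross(x,y)]); w=(R.inv()*T).as_rotvec()
        if best is None or np.linalg.norm(w)<np.linalg.norm(best): best=w
    return np.round(R.inv().apply(np.array(pos)-s['eef_pos'])*100,2),np.round(best,3)
def rect(P):
    (c,wh,a)=cv2.minAreaRect(P[:,:2].astype(np.float32)*1000); return np.round(c,1),np.round(wh,1),round(a,2)
E
cat > b.py <<'E'
from h import *
s=read_state(); p=snapshot('top')
print('tool axes\n',Ro.from_euler('xyz',s['tool_rot'],degrees=True).as_matrix().round(2))
for q in ['stick_grip','mat','rail','sled']:
    for r in outline_of(p,q)[:4]:
        P=cloud(p,r['pixels']); print(q,round(r['confidence'],2),r['box'],len(P),rect(P),np.percentile(P[:,2],[5,50,95]).round(3))
        if q=='stick_grip':
            m=r['pixels'];v,u=np.nonzero(m);W=atz(p,np.c_[u,v],.035)[:,:2]
            vx=cv2.fitLine(W.astype(np.float32),cv2.DIST_HUBER,0,.001,.001).ravel();print(vx,W.min(0),W.max(0))
        if q=='rail':
            f=P[(P[:,2]>.028)&(P[:,2]<.04)&(P[:,1]>.05)]; print(len(f)); f.size and print(np.polyfit(f[:,1],f[:,0],1),rect(f))
print(toolmove(s,[.435,-.265,.2],-82))
E
python3 b.py
```

```text
tool axes
 [[-0.    0.41 -0.91]
 [-0.   -0.91 -0.41]
 [-1.    0.    0.  ]]
stick_grip 0.6 [325.1, 209.4, 51.6, 19.1] 339 (array([ 450.6, -284. ]), array([ 57.5, 183. ]), 3.1) [0.023 0.034 0.04 ]
[ 0.16637766 -0.9860621   0.4417863  -0.292832  ] [ 0.41724699 -0.37619126] [ 0.48381709 -0.19409237]
mat 0.94 [311.8, 203.4, 60.5, 38.3] 1627 (array([ 441.5, -257. ]), array([125.1, 213.8]), 3.98) [-0.003  0.003  0.01 ]
rail 0.87 [187.5, 132.0, 136.2, 44.0] 1529 (array([696.9,  56.3]), array([511.4, 126.5]), 80.98) [0.003 0.037 0.08 ]
295
[0.07828887 0.71280469] (array([727.2, 180.6]), array([256.9,  18.5]), 85.57)
sled 0.85 [220.1, 146.9, 35.2, 25.3] 759 (array([663. , 129.8]), array([126.2,  88.6]), 83.42) [0.009 0.033 0.059]
sled 0.79 [128.8, 125.1, 33.6, 37.4] 732 (array([710. , 458.3]), array([ 79.9, 120.4]), 54.17) [0.019 0.034 0.059]
sled 0.69 [166.4, 284.4, 37.7, 23.6] 783 (array([173. , 293.3]), array([119.4,  75.8]), 86.66) [0.02  0.033 0.059]
sled 0.6 [258.4, 220.0, 33.3, 38.7] 689 (array([366.5, -19.1]), array([ 79.4, 123.1]), 64.33) [0.025 0.035 0.06 ]
(array([ -0.46, -10.37, -28.63]), array([-1.284,  0.   , -0.   ]))
```

{"op": "step_arm", "data": {"targets": [[[-0.5,-10.4,-28.6],[-1.27,0,0],8.54],[[-0.5,-10.4,-28.6],[-1.27,0,0],8.54],[[-0.5,-10.4,-28.6],[-1.27,0,0],8.54],[[-0.5,-10.4,-28.6],[-1.27,0,0],8.54],[[-0.5,-10.4,-28.6],[-1.27,0,0],8.54],[[-0.5,-10.4,-28.6],[-1.27,0,0],8.54],[[-0.5,-10.4,-28.6],[-1.27,0,0],8.54],[[-0.5,-10.4,-28.6],[-1.27,0,0],8.54]]}}

```text
clock: 2.55
eef_pos: [0.4347, -0.2648, 0.2004]
tool_rot: [-70.1, 90.0, -153.0]
contact_force: [0.2, -0.9, -0.6]
opening: 0.0853
```

```bash
cat > c.py <<'E'
from h import *
s=read_state(); p=snapshot('wrist'); save(p,'w1.png'); print(s['eef_pos'],s['tool_rot'],s['q'].round(0))
for q in ['stick_grip','stick_notch','mat']:
    for r in landmark_of(p,q)[:2]: v,u=r['centre'];print(q,r['confidence'],u,v,atz(p,[u,v],{'mat':0}.get(q,.019),s).round(4))
for q in ['stick_grip','mat']:
  for r in outline_of(p,q)[:1]:
    P=cloud(p,r['pixels'],s); 
    if q=='mat': P=P[abs(P[:,2]-.003)<.004]
    else: P=P[P[:,2]>.03]
    print(q,r['box'],rect(P),np.median(P[:,2]),P.min(0),P.max(0))
    if q!='mat':
        sh=P[P[:,1]>-.33]; k=np.polyfit(sh[:,1],sh[:,0],1); print('fit',k,'yaw',np.degrees(np.arctan2(-1,-k[0])))
        yg=P[:,1].max()-.067*.985;print('grip',np.polyval(k,yg),yg)
E
python3 c.py
```

```text
[ 0.43465987 -0.26478677  0.2003842 ] [ -70.13537753   89.99886598 -152.98267861] [-45.  16.  88.  -0.  76. -52.]
stick_grip 0.89 268.5 167.6 [[ 0.4323 -0.2617  0.019 ]]
stick_notch 0.72 278.4 249.6 [[ 0.4541 -0.3508  0.019 ]]
mat 0.62 277.5 159.2 [[ 0.441  -0.2555  0.    ]]
stick_grip [248.7, 100.5, 59.2, 178.0] (array([ 441.5, -282.8]), array([ 58.1, 181.8]), 10.95) 0.03386898516426011 [ 0.41656771 -0.3766251   0.03002492] [ 0.48630483 -0.19197543  0.03700246]
fit [-0.17996577  0.39142871] yaw -79.7979261804193
grip 0.43785455453901934 -0.2579704287204464
mat [220.4, 49.2, 130.0, 206.2] (array([ 443. , -256.7]), array([120.5, 209.9]), 2.72) 0.0021086909000229766 [ 0.37791628 -0.3634757  -0.00094298] [ 0.50666104 -0.14957387  0.00613216]
```

View pics/w1.png

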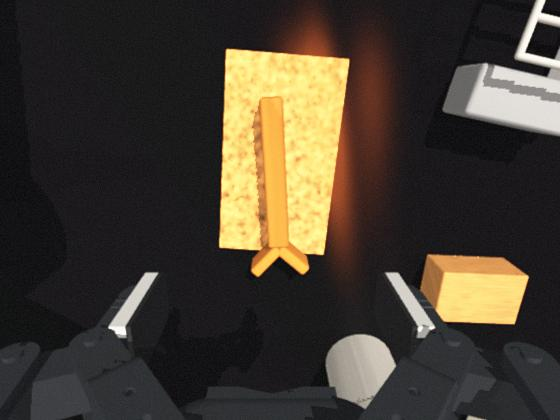

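The wrist view shows the stick cleanly: shank along columns 260–290, rows 100–245, with the fork at (279,262) hanging off the mat's edge. The fits agree, so I'll descend.

```bash
python3 -c "
from h import *
s=read_state();print(toolmove(s,[.437,-.2595,.007],-79.8))"
```

```text
(array([19.34,  0.31, -0.51]), array([-0.053, -0.   , -0.   ]))
```

{"op": "step_arm", "data": {"targets": [[[5,0.3,-0.5],[-0.053,0,0],8.5],[[10,0.3,-0.5],[-0.053,0,0],8.5],[[14,0.3,-0.5],[-0.053,0,0],8.5],[[17,0.3,-0.5],[-0.053,0,0],8.5],[[19.3,0.3,-0.5],[-0.053,0,0],8.5],[[19.3,0.3,-0.5],[-0.053,0,0],5],[[19.3,0.3,-0.5],[-0.053,0,0],0],[[19.3,0.3,-0.5],[-0.053,0,0],0]]}}

```text
clock: 3.85
eef_pos: [0.4374, -0.26, 0.0084]
tool_rot: [35.4, 89.9, -44.4]
contact_force: [-0.1, 0.4, -1.2]
opening: 0.032
```

{"op": "step_arm", "data": {"targets": [[[0,0,0],[0,0,0],0],[[0,0,0],[0,0,0],0],[[0,0,0],[0,0,0],0],[[0,0,0],[0,0,0],0]]}}

```text
clock: 4.35
eef_pos: [0.437, -0.2595, 0.0074]
tool_rot: [-149.0, 90.0, 131.2]
contact_force: [0.7, -0.1, -0.6]
opening: -0.0002
```

```bash
python3 -c "
from h import *
s=read_state();p=snapshot('wrist');save(p,'w2.png');print(s['eef_pos'],s['opening'])
q=snapshot('scene');a=q['image'][160:300,120:300,::-1]
b=cv2.resize(a,(540,420),interpolation=cv2.INTER_CUBIC)
cv2.imwrite('pics/w2c.png',np.hstack([b[:,:400],cv2.resize(np.ascontiguousarray(p['image'][:,:,::-1]),(400,300))[:,:][np.r_[0:300,np.zeros(120,int)]]]))"
```

```text
[ 0.43696254 -0.25949954  0.00740098] -0.00016553708826121038
```

View pics/w2c.png

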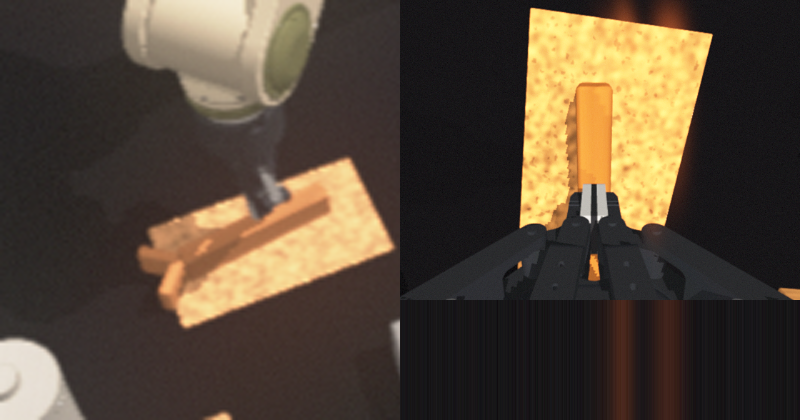

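```bash
cat > d.py <<'E'
from h import *
s=read_state(); p=snapshot('wrist'); q=snapshot('scene')
X=np.array([s['eef_pos'],s['eef_pos']+[0,0,.03],s['eef_pos']+[0,0,.06]])
for im in (p,q):
    R,t=ext(im,s); c=X@R.T+t; uv=c@np.array(im['mtx']).T; uv=uv[:,:2]/uv[:,2:]; print('TCP,+3cm,+6cm px',uv.round(0).tolist(),c[:,2].round(3))
    for r in outline_of(im,'stick_grip')[:1]:
        P=cloud(im,r['pixels'],s);print(r['confidence'],r['box'],P[:,2].min(),P[:,2].max());P=P[(P[:,2]>.025)&(P[:,2]<.045)]; print(rect(P),np.median(P[:,2]))
R,t=ext(p,s)
for v in range(225,330,12):
    z=p['depth'][v,272]; print(v,[ (u,(((np.array([u,v,1])@np.linalg.inv(p['mtx']).T*p['depth'][v,u]-t)@R)).round(3).tolist()) for u in (255,262,270,278,290)])
print(s['effort'].round(1))
E
python3 d.py
python3 - <<'E'
import cv2
a=cv2.imread('pics/w2.png')[200:400,180:380];cv2.imwrite('pics/w2d.png',cv2.resize(a,(600,600),interpolation=cv2.INTER_CUBIC))
E
```

```text
TCP,+3cm,+6cm px [[270.0, 244.0], [270.0, 271.0], [269.0, 309.0]] [0.193 0.165 0.136]
0.6 [242.7, 116.9, 57.6, 278.7] 0.0009346350923743303 0.11825472653082
(array([ 438.6, -263.1]), array([ 22.1, 142.5]), 10.26) 0.033875954415553855
TCP,+3cm,+6cm px [[209.0, 238.0], [207.0, 232.0], [206.0, 226.0]] [1.272 1.248 1.224]
0.67 [165.7, 224.8, 61.9, 38.5] 0.0005029135987221182 0.04110532299313618
(array([ 432.8, -290.3]), array([ 58.6, 183.4]), 16.41) 0.03466826256349858
225 [(255, [0.427, -0.24, 0.034]), (262, [0.43, -0.239, 0.035]), (270, [0.433, -0.239, 0.034]), (278, [0.437, -0.238, 0.034]), (290, [0.442, -0.237, 0.035])]
237 [(255, [0.428, -0.245, 0.034]), (262, [0.431, -0.245, 0.033]), (270, [0.434, -0.244, 0.035]), (278, [0.438, -0.243, 0.035]), (290, [0.443, -0.243, 0.033])]
249 [(255, [0.429, -0.252, 0.034]), (262, [0.432, -0.251, 0.034]), (270, [0.435, -0.25, 0.034]), (278, [0.439, -0.249, 0.035]), (290, [0.444, -0.248, 0.034])]
261 [(255, [0.43, -0.258, 0.033]), (262, [0.432, -0.249, 0.049]), (270, [0.435, -0.248, 0.05]), (278, [0.438, -0.248, 0.049]), (290, [0.446, -0.255, 0.034])]
273 [(255, [0.429, -0.25, 0.06]), (262, [0.432, -0.248, 0.061]), (270, [0.435, -0.248, 0.06]), (278, [0.438, -0.248, 0.06]), (290, [0.444, -0.251, 0.053])]
285 [(255, [0.43, -0.249, 0.069]), (262, [0.432, -0.249, 0.068]), (270, [0.435, -0.249, 0.069]), (278, [0.438, -0.248, 0.068]), (290, [0.443, -0.25, 0.063])]
297 [(255, [0.43, -0.25, 0.076]), (262, [0.433, -0.249, 0.077]), (270, [0.435, -0.248, 0.077]), (278, [0.438, -0.248, 0.076]), (290, [0.442, -0.247, 0.077])]
309 [(255, [0.43, -0.248, 0.086]), (262, [0.433, -0.248, 0.085]), (270, [0.436, -0.251, 0.08]), (278, [0.438, -0.251, 0.08]), (290, [0.441, -0.245, 0.088])]
321 [(255, [0.431, -0.247, 0.093]), (262, [0.433, -0.248, 0.092]), (270, [0.437, -0.256, 0.08]), (278, [0.438, -0.25, 0.088]), (290, [0.441, -0.246, 0.092])]
[ -0.  -43.5 -19.3  -0.    0.    0. ]
```

View pics/w2d.png

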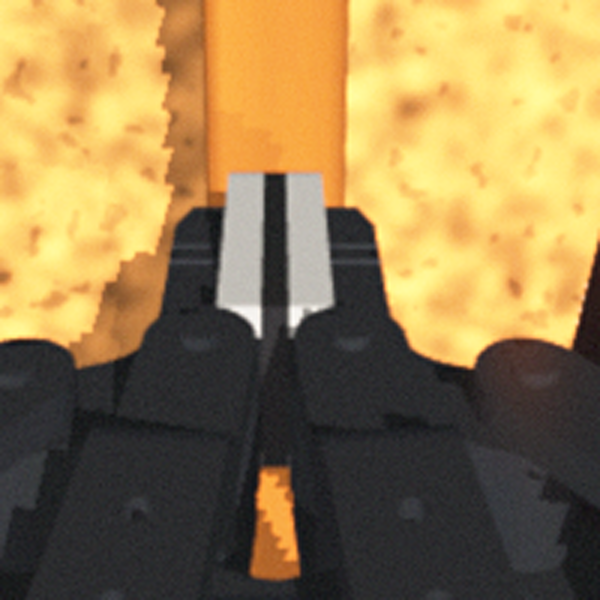

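Both views put the closed finger ends on top of the stick. The depth reading at the finger ends is z≈0.046, while the reported TCP is 0.007. The fingers therefore end about 38 mm short of the nominal TCP, and nothing is gripped. I'll reopen, go about 3.6 cm lower while watching the force, and close again.

{"op": "step_arm", "data": {"targets": [[[0,0,0],[0,0,0],8.5],[[0,0,0],[0,0,0],8.5],[[0,0,0],[0,0,0],8.5],[[0,0,0],[0,0,0],8.5],[[1,0,0],[0,0,0],8.5],[[1.8,0,0],[0,0,0],8.5],[[2.4,0,0],[0,0,0],8.5],[[2.4,0,0],[0,0,0],8.5]]}}

```text
clock: 5.65
eef_pos: [0.4367, -0.2593, -0.0172]
tool_rot: [-144.1, 89.9, 136.2]
contact_force: [-0.2, -0.8, 0.1]
opening: 0.0849
```

{"op": "step_arm", "data": {"targets": [[[0.6,0,0],[0,0,0],8.5],[[1.1,0,0],[0,0,0],8.5],[[1.1,0,0],[0,0,0],5],[[1.1,0,0],[0,0,0],0],[[1.1,0,0],[0,0,0],0],[[1.1,0,0],[0,0,0],0],[[1.1,0,0],[0,0,0],0],[[1.1,0,0],[0,0,0],0]]}}

```text
clock: 6.65
eef_pos: [0.4372, -0.2597, -0.0273]
tool_rot: [37.8, 90.0, -42.0]
contact_force: [-0.8, -0.1, 5.5]
opening: 0.0209
```

{"op": "step_arm", "data": {"targets": [[[-3,0,0],[0,0,0],0],[[-7,0,0],[0,0,0],0],[[-12,0,0],[0,0,0],0],[[-12,0,0],[0,0,0],0]]}}

```text
clock: 7.15
eef_pos: [0.4382, -0.2607, 0.0953]
tool_rot: [35.8, 89.6, -44.0]
contact_force: [-0.0, 0.5, -1.5]
opening: 0.0212
```

```bash
cat > e.py <<'E'
from h import *
s=read_state(); print(s['eef_pos'],s['opening'],s['contact_force'])
A=[];F=[]
for c in ('top','scene'):
    p=snapshot(c)
    for r in outline_of(p,'rail')[:1]:
        P=cloud(p,r['pixels']); f=P[(abs(P[:,2]-.034)<.006)&(P[:,1]>.09)]; k=np.polyfit(f[:,1],f[:,0],1)
        res=f[:,0]-np.polyval(k,f[:,1]); print(c,'fence',k.round(4),len(f),'resid pct',np.percentile(res,[2,10,50,90,98]).round(4),'y',f[:,1].min(),f[:,1].max())
        ch=P[(P[:,2]>.042)&(P[:,2]<.056)&(P[:,0]<.71)]; print(' charger',len(ch),rect(ch),ch.min(0),ch.max(0))
    for r in outline_of(p,'sled'):
        P=cloud(p,r['pixels']); m=np.median(P[:,:2],0)
        if np.hypot(*(m-[.664,.131]))>.05: continue
        b=P[(P[:,2]>.024)&(P[:,2]<.036)]; t=P[P[:,2]>.045]
        print(c,'sled',r['confidence'],rect(b),'all',rect(P),'torch',rect(t))
        v,u=np.nonzero(r['pixels']);
        cnt=max(cv2.findContours(r['pixels'].astype(np.uint8),0,1)[0],key=len); 
        print('  contour at z=.03',rect(atz(p,cnt[:,0,:],.03)))
    for q in ('rack_mouth','rail','sled','stick_grip','stick_notch'):
        for r in landmark_of(p,q)[:1]: v,u=r['centre'];print('  ',q,r['confidence'],atz(p,[u,v],{'rack_mouth':.075,'stick_grip':.139,'stick_notch':.139}.get(q,0))[0].round(4))
    save(p,c+'1.png')
E
python3 e.py
```

```text
[ 0.43821527 -0.26067697  0.09526661] 0.021203703143817868 [-0.04744252  0.51374609 -1.49981777]
top fence [0.0805 0.712 ] 239 resid pct [-0.0079 -0.0066  0.0001  0.0065  0.009 ] y 0.09297925453767193 0.30529886268044837
 charger 319 (array([650.9, -91.3]), array([197.2,  99.1]), 88.02) [ 0.59832909 -0.18979377  0.04235298] [0.70380233 0.0054935  0.05590538]
top sled 0.82 (array([658.8, 127.9]), array([120.4,  76. ]), 83.68) all (array([658.8, 129.6]), array([123.9,  76.3]), 83.65) torch (array([659.1, 129.5]), array([104.4,  51.4]), 83.69)
  contour at z=.03 (array([656.6, 127.8]), array([120.4,  81. ]), 83.81)
   rack_mouth 0.96 [ 0.6699 -0.0226  0.075 ]
   rail 0.82 [ 0.702  -0.1425  0.    ]
   sled 0.94 [0.7022 0.4489 0.    ]
scene fence [0.0782 0.7133] 418 resid pct [-0.0084 -0.0063 -0.0001  0.0062  0.0075] y 0.09004691099832682 0.30402355805090026
 charger 585 (array([ 647.9, -170.7]), array([44.6, 99. ]), 85.1) [ 0.59776943 -0.19658038  0.04242144] [ 0.69816054 -0.14600189  0.05592946]
scene sled 0.89 (array([657.7, 123.6]), array([119.2,  78.4]), 84.4) all (array([656.7, 131.3]), array([135.2,  82.9]), 85.03) torch (array([657.9, 126.2]), array([103.1,  53.5]), 83.1)
  contour at z=.03 (array([663.5, 123.3]), array([134. ,  88.6]), 83.67)
   rack_mouth 0.96 [ 0.6697 -0.035   0.075 ]
   rail 0.71 [ 0.6899 -0.1471  0.    ]
   sled 0.94 [0.6587 0.1283 0.    ]
   stick_grip 0.95 [ 0.4445 -0.2664  0.139 ]
   stick_notch 0.89 [ 0.4427 -0.3591  0.139 ]
```

```bash
python3 -c "
from h import *
s=read_state();print(toolmove(s,[.544,.292,.095],-51),s['q'].round(0))"
```

```text
(array([ -0.26,  20.35, -52.37]), array([-0.502, -0.   ,  0.   ])) [-44.  22.  97.  -0.  61. -54.]
```

{"op": "step_arm", "data": {"targets": [[[0,20.3,-52.4],[-0.5,0,0],0],[[0,20.3,-52.4],[-0.5,0,0],0],[[0,20.3,-52.4],[-0.5,0,0],0],[[0,20.3,-52.4],[-0.5,0,0],0],[[0,20.3,-52.4],[-0.5,0,0],0],[[0,20.3,-52.4],[-0.5,0,0],0],[[0,20.3,-52.4],[-0.5,0,0],0],[[0,20.3,-52.4],[-0.5,0,0],0]]}}

```text
clock: 8.95
eef_pos: [0.5319, 0.2336, 0.0925]
tool_rot: [49.2, 90.0, -1.9]
contact_force: [0.3, -1.1, -0.5]
opening: 0.021
```

{"op": "step_arm", "data": {"targets": [[[0,0,0],[0,0,0],0],[[0,0,0],[0,0,0],0],[[0,0,0],[0,0,0],0],[[0,0,0],[0,0,0],0]]}}

```text
clock: 9.45
eef_pos: [0.5319, 0.2305, 0.0926]
tool_rot: [50.5, 90.0, -0.7]
contact_force: [0.2, -0.2, -0.5]
opening: 0.0212
```

```bash
python3 -c "
from h import *
s=read_state();print(s['eef_pos'],s['q'].round(0),s['opening']);print(toolmove(s,[.544,.292,-.027],-51))"
```

```text
[0.53185179 0.2304717  0.0925759 ] [ 12.  30.  84.  -0.  66. -27.] 0.021180223193512097
(array([11.96,  4.8 , -4.03]), array([-0.003,  0.   , -0.   ]))
```

{"op": "step_arm", "data": {"targets": [[[0,4.8,-4],[0,0,0],0],[[0,4.8,-4],[0,0,0],0],[[4,4.8,-4],[0,0,0],0],[[8,4.8,-4],[0,0,0],0],[[10.5,4.8,-4],[0,0,0],0],[[12,4.8,-4],[0,0,0],0],[[12,4.8,-4],[0,0,0],0]]}}

```text
clock: 10.32
eef_pos: [0.5438, 0.2921, -0.0279]
tool_rot: [-107.6, 89.9, -158.7]
contact_force: [-1.6, 0.7, -0.9]
opening: 0.0212
```

```bash
cat > f.py <<'E'
from h import *
import sys
s=read_state(); print(s['eef_pos'].round(4),s['opening'],s['contact_force'].round(1),s['clock'])
ims=[]
for c in ('top','scene'):
    p=snapshot(c)
    for r in outline_of(p,'sled')+outline_of(p,'stick_grip')[:1]:
        P=cloud(p,r['pixels']); m=np.median(P[:,:2],0)
        if len(P)<30 or m[0]<.5 or m[1]>.36: continue
        b=P[(P[:,2]>.024)&(P[:,2]<.040)]
        print(c,r['confidence'],len(b),rect(b),'all',rect(P),'z',np.percentile(P[:,2],[2,50,98]).round(3))
        v,u=[x.mean() for x in np.nonzero(r['pixels'])]
    for q in ('stick_grip','stick_notch'):
        for r in landmark_of(p,q)[:1]: v,u=r['centre'];print('  ',q,r['confidence'],atz(p,[u,v],.019)[0].round(4))
    R,t=ext(p);x=R@[.65,.13,.03]+t;x=np.array(p['mtx'])@x;u,v=(x[:2]/x[2]).astype(int)
    ims.append(cv2.resize(p['image'][max(v-50,0):v+50,u-50:u+50,::-1],(400,400),interpolation=cv2.INTER_CUBIC))
cv2.imwrite('pics/'+sys.argv[1],np.hstack(ims))
E
python3 f.py f1.png
```

```text
[ 0.5438  0.2921 -0.0279] 0.021189978493894927 [-1.6  0.7 -0.9] 10.325
top 0.69 365 (array([659.7, 127.4]), array([119.5,  77.5]), 84.24) all (array([659. , 127.6]), array([119.9,  78. ]), 83.66) z [0.013 0.034 0.061]
top 0.71 143 (array([601.5, 234.2]), array([60.5, 78.8]), 23.58) all (array([606.3, 236. ]), array([71.9, 80.4]), 24.51) z [-0.005  0.031  0.042]
   stick_grip 0.73 [0.5299 0.2897 0.019 ]
   stick_notch 0.59 [0.6066 0.2189 0.019 ]
scene 0.96 565 (array([657.2, 124.7]), array([121.8,  78.5]), 83.47) all (array([656.5, 132.3]), array([138.9,  84. ]), 86.3) z [0.007 0.032 0.059]
scene 0.59 335 (array([571.6, 257.1]), array([ 59.2, 148.9]), 37.38) all (array([579.8, 259.6]), array([ 59.2, 150.4]), 30.37) z [0.008 0.035 0.04 ]
   stick_grip 0.63 [0.5464 0.2848 0.019 ]
   stick_notch 0.78 [0.5972 0.2205 0.019 ]
```

View pics/f1.png

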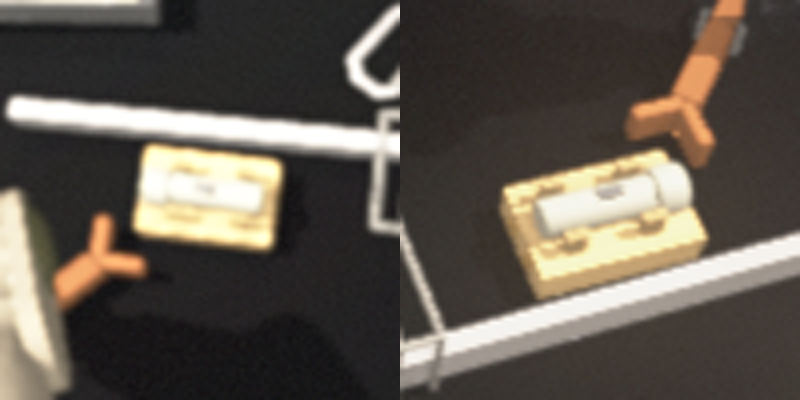

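The notch (97,262 in the top crop) lines up with the sled's free rear corner (135,236) along the stick's axis, so I'll push forward.

{"op": "step_arm", "data": {"targets": [[[0,0,1.2],[0,0,0],0],[[0,0,2.4],[0,0,0],0],[[0,0,3.2],[0,0,0],0],[[0,0,3.8],[0,0,0],0],[[0,-0.1,4.3],[-0.01,0,0],0],[[0,-0.2,4.8],[-0.02,0,0],0],[[0,-0.3,5.3],[-0.03,0,0],0],[[0,-0.4,5.8],[-0.03,0,0],0]]}}

```text
clock: 11.82
eef_pos: [0.5773, 0.2448, -0.0277]
tool_rot: [133.6, 90.0, 84.3]
contact_force: [-0.7, 2.2, -1.7]
opening: 0.0211
```

```bash
cat > g.py <<'E'
from h import *
O=np.array([.6925,-.151]);a=np.radians(-4.55);Rr=np.array([[np.cos(a),np.sin(a)],[-np.sin(a),np.cos(a)]])
s=read_state(); R=Ro.from_euler('xyz',s['tool_rot'],degrees=True).as_matrix(); z=R[:2,2]
f=s['contact_force']; print('t',s['clock'],'tcp',s['eef_pos'].round(4),'yaw',np.degrees(np.arctan2(z[1],z[0])).round(2),'F rail',(Rr@f[:2]).round(1),f[2].round(1))
n=s['eef_pos'][:2]+.0935*z; nr=Rr@(n-O); print('notch in rail mm',(nr*1000).round(1),'-> sled if seated',((nr+[.038,-.06])*1000).round(1))
for c in ('top','scene'):
    p=snapshot(c)
    for r in outline_of(p,'sled'):
        P=cloud(p,r['pixels']); m=np.median(P[:,:2],0)
        if np.hypot(*(m-[.66,m[1]]))>.035 or m[1]>.3: continue
        b=P[(P[:,2]>.022)&(P[:,2]<.040)]; t=P[P[:,2]>.045]
        x=rect(b); xr=Rr@(np.array(x[0])/1000-O); print(c,round(r['confidence'],2),'centre rail mm',(xr*1000).round(1),x[1],'skew deg',round((x[2] if x[2]>45 else x[2]+90)-90+4.55,2))
save(p,'last_scene.png')
E
python3 g.py
```

```text
t 11.825 tcp [ 0.5773  0.2448 -0.0277] yaw -49.35 F rail [-0.8  2.1] -1.7
notch in rail mm [-79.9 319.5] -> sled if seated [-41.9 259.5]
top 0.81 centre rail mm [-40.8 258.6] [120.4  77.9] skew deg -0.25
scene 0.93 centre rail mm [-40.  255.2] [121.6  85.3] skew deg -0.05
```

{"op": "step_arm", "data": {"targets": [[[0,-0.07,0.35],[0,0,0],0],[[0,-0.14,0.7],[0,0,0],0],[[0,-0.14,0.9],[0,0,0],0],[[0,-0.14,0.9],[0,0,0],0]]}}

```text
clock: 12.52
eef_pos: [0.5805, 0.2389, -0.0276]
tool_rot: [-164.5, 89.8, 146.1]
contact_force: [-8.2, 9.5, 2.9]
opening: 0.0208
```

```bash
python3 g.py
```

```text
t 12.525 tcp [ 0.5805  0.2389 -0.0276] yaw -49.38 F rail [-8.9  8.8] 2.9
notch in rail mm [-76.2 313.8] -> sled if seated [-38.2 253.8]
top 0.64 centre rail mm [-37.4 252.6] [120.3  78.8] skew deg 0.87
scene 0.81 centre rail mm [-38.3 253.6] [129.4  81. ] skew deg 0.58
```

Force and vision agree that the sled is against the fence: about 9 N, x≈−38 mm, y≈253 mm. Now I'll feed it along.

{"op": "step_arm", "data": {"targets": [[[0,-0.4,0.4],[0,0,0],0],[[0,-1.0,1.0],[0,0,0],0],[[0,-1.6,1.6],[0,0,0],0],[[0,-2.2,2.2],[0,0,0],0],[[0,-2.8,2.8],[0,0,0],0],[[0,-3.4,3.4],[0,0,0],0],[[0,-3.8,3.8],[0,0,0],0],[[0,-3.8,3.8],[0,0,0],0]]}}

```text
clock: 13.72
eef_pos: [0.5762, 0.1848, -0.0277]
tool_rot: [-154.0, 89.8, 156.6]
contact_force: [-9.5, 8.5, 3.3]
opening: 0.0209
```

```bash
python3 g.py
```

```text
t 13.725 tcp [ 0.5762  0.1848 -0.0277] yaw -49.4 F rail [-10.1   7.7] 3.3
notch in rail mm [-76.3 259.6] -> sled if seated [-38.3 199.6]
top 0.6 centre rail mm [-38.9 197.7] [114.1  74.4] skew deg -1.04
scene 0.8 centre rail mm [-39.7 195. ] [119.3  79.8] skew deg 1.9
```

{"op": "step_arm", "data": {"targets": [[[0,-0.7,0.7],[0,0,0],0],[[0,-1.4,1.4],[0,0,0],0],[[0,-2.1,2.1],[0,0,0],0],[[0,-2.8,2.8],[0,0,0],0],[[0,-3.5,3.5],[0,0,0],0],[[0,-4.2,4.2],[0,0,0],0],[[0,-4.9,4.9],[0,0,0],0],[[0,-5.4,5.4],[0,0,0],0]]}}

```text
clock: 14.92
eef_pos: [0.57, 0.1093, -0.0278]
tool_rot: [-162.4, 89.7, 148.2]
contact_force: [-11.0, 14.2, 4.3]
opening: 0.0213
```

```bash
python3 g.py
```

```text
t 14.925 tcp [ 0.57    0.1093 -0.0278] yaw -49.39 F rail [-12.1  13.3] 4.3
notch in rail mm [-76.5 183.8] -> sled if seated [-38.5 123.8]
top 0.58 centre rail mm [-36.7 124.6] [116.5  79.2] skew deg 0.08
scene 0.64 centre rail mm [-37.7 123. ] [127.7  81.7] skew deg 0.42
```

{"op": "step_arm", "data": {"targets": [[[0,-0.7,0.7],[0,0,0],0],[[0,-1.4,1.4],[0,0,0],0],[[0,-2.1,2.1],[0,0,0],0],[[0,-2.8,2.8],[0,0,0],0],[[0,-3.5,3.5],[0,0,0],0],[[0,-4.0,4.0],[0,0,0],0],[[0,-4.2,4.2],[0,0,0],0],[[0,-4.4,4.4],[0,0,0],0]]}}

```text
clock: 16.12
eef_pos: [0.5646, 0.0484, -0.028]
tool_rot: [-166.4, 89.6, 144.2]
contact_force: [-12.1, 27.1, 8.0]
opening: 0.021
```

```bash
python3 g.py
```

```text
t 16.125 tcp [ 0.5646  0.0484 -0.028 ] yaw -49.39 F rail [-14.2  26.1] 8.0
notch in rail mm [-77.1 122.7] -> sled if seated [-39.1  62.7]
top 0.89 centre rail mm [-38.   61.9] [108.2  80.3] skew deg 0.97
scene 0.76 centre rail mm [-41.   61.6] [119.8  74. ] skew deg -0.56
```

{"op": "step_arm", "data": {"targets": [[[0,-0.1,0.1],[0,0,0],0],[[0,-0.2,0.2],[0,0,0],0],[[0,-0.3,0.3],[0,0,0],0],[[0,-0.3,0.3],[0,0,0],0]]}}

```text
clock: 16.82
eef_pos: [0.5631, 0.0475, -0.0282]
tool_rot: [-174.3, 89.3, 136.5]
contact_force: [-13.8, 36.5, 7.9]
opening: 0.0212
```

```bash
python3 g.py; python3 - <<'E'
from h import *
p=snapshot('scene');q=snapshot('top')
a=p['image'][230:330,220:350,::-1];b=q['image'][110:210,240:340,::-1]
cv2.imwrite('pics/dock.png',np.hstack([cv2.resize(a,(460,354),interpolation=2),cv2.resize(b,(340,354),interpolation=2)]))
E
```

```text
t 16.825 tcp [ 0.5631  0.0475 -0.0282] yaw -49.27 F rail [-16.7  35.3] 7.9
notch in rail mm [-78.3 121.8] -> sled if seated [-40.3  61.8]
top 0.87 centre rail mm [-38.5  63.7] [109.7  70.2] skew deg -4.83
scene 0.75 centre rail mm [-41.3  61.7] [116.9  73. ] skew deg -0.14
```

View pics/dock.png

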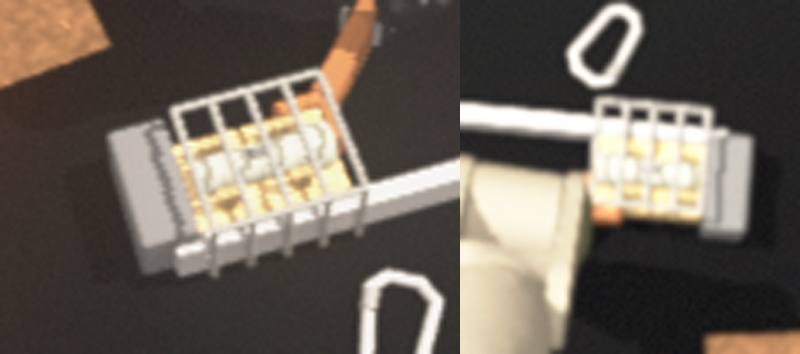

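The sled's contact end meets the charger at (180,175) in the left view, and Fy jumped from about 13 N to 35 N with almost no further motion. I'll nudge once towards the fence to seat it, then ease off.

{"op": "step_arm", "data": {"targets": [[[0,0.1,0.15],[0,0,0],0],[[0,0.2,0.35],[0,0,0],0],[[0,0.2,0.35],[0,0,0],0],[[0,0.2,0.35],[0,0,0],0]]}}

```text
clock: 17.62
eef_pos: [0.5639, 0.0474, -0.0291]
tool_rot: [-162.9, 88.9, 147.8]
contact_force: [-24.3, 42.3, 11.9]
opening: 0.0211
```

```bash
python3 g.py
```

```text
t 17.625 tcp [ 0.5639  0.0474 -0.0291] yaw -49.25 F rail [-27.6  40.3] 11.9
notch in rail mm [-77.5 121.8] -> sled if seated [-39.5  61.8]
top 0.92 centre rail mm [-37.2  63.3] [110.   77.2] skew deg 0.36
scene 0.89 centre rail mm [-39.2  61.9] [115.7  69. ] skew deg -0.3
```

{"op": "step_arm", "data": {"targets": [[[0,0,-1],[0,0,0],0],[[0,0,-2.5],[0,0,0],0],[[0,0,-5],[0,0,0],0],[[0,0,-7.5],[0,0,0],0],[[-3,0,-7.5],[0,0,0],0],[[-8,0,-7.5],[0,0,0],0],[[-12.3,0,-7.5],[0,0,0],0],[[-12.3,0,-7.5],[0,0,0],0]]}}

```text
clock: 18.82
eef_pos: [0.5237, 0.0966, 0.0985]
tool_rot: [44.1, 89.6, -5.3]
contact_force: [-1.0, -0.1, -1.0]
opening: 0.0213
```

```bash
python3 g.py; python3 -c "
from h import *
s=read_state();print(toolmove(s,[.438,-.257,.095],-81),s['opening'],s['q'].round(0))
print('dock depth check')"
```

```text
t 18.825 tcp [0.5237 0.0966 0.0985] yaw -49.4 F rail [-1.  -0.1] -1.0
notch in rail mm [-121.6  167.5] -> sled if seated [-83.6 107.5]
top 0.91 centre rail mm [-37.6  63.1] [110.9  77.2] skew deg -0.1
scene 0.65 centre rail mm [-41.7  61. ] [117.7  74.3] skew deg 0.63
(array([ -0.07, -29.34,  21.45]), array([ 0.552, -0.001,  0.002])) 0.02097661989538865 [ -2.  24.  93.  -0.  63. -43.]
dock depth check
```

{"op": "step_arm", "data": {"targets": [[[0,-29.3,21.4],[0.55,0,0],0],[[0,-29.3,21.4],[0.55,0,0],0],[[0,-29.3,21.4],[0.55,0,0],0],[[0,-29.3,21.4],[0.55,0,0],0],[[0,-29.3,21.4],[0.55,0,0],0],[[0,-29.3,21.4],[0.55,0,0],0],[[0,-29.3,21.4],[0.55,0,0],0],[[0,-29.3,21.4],[0.55,0,0],0]]}}

```text
clock: 20.02
eef_pos: [0.4385, -0.2556, 0.0944]
tool_rot: [-147.5, 89.9, 131.6]
contact_force: [0.0, -0.1, -0.9]
opening: 0.0212
```

```bash
python3 -c "
from h import *
s=read_state();print(s['eef_pos'],toolmove(s,[.438,-.257,-.0265],-81))
p=snapshot('wrist');
for r in outline_of(p,'stick_grip')[:1]:
    P=cloud(p,r['pixels'],s);print(r['confidence'],np.percentile(P[:,2],[5,50,95]).round(3),rect(P))
for r in landmark_of(p,'mat')[:1]:print(r['confidence'],atz(p,r['centre'][::-1],0,s))"
```

```text
[ 0.43854461 -0.25559697  0.09444123] (array([12.09, -0.06,  0.15]), array([ 0.002, -0.002,  0.001]))
0.87 [0.153 0.155 0.157] (array([ 446.8, -302.5]), array([ 51. , 232.2]), 9.07)
```

{"op": "step_arm", "data": {"targets": [[[4,0,0],[0,0,0],0],[[8,0,0],[0,0,0],0],[[10.5,0,0],[0,0,0],0],[[11.5,0,0],[0,0,0],0],[[12,0,0],[0,0,0],0],[[12,0,0],[0,0,0],0]]}}

```text
clock: 20.92
eef_pos: [0.4393, -0.2564, -0.0241]
tool_rot: [36.7, 89.9, -44.1]
contact_force: [0.6, -0.2, -1.4]
opening: 0.0212
```

{"op": "step_arm", "data": {"targets": [[[0.1,0,0],[0,0,0],0],[[0.2,0,0],[0,0,0],0],[[0.3,0,0],[0,0,0],0],[[0.3,0,0],[0,0,0],0]]}}

```text
clock: 21.42
eef_pos: [0.4392, -0.2567, -0.0269]
tool_rot: [36.5, 89.9, -44.3]
contact_force: [-0.8, -0.7, 6.3]
opening: 0.021
```

Mat contact at 6 N. I'll release and lift clear.

{"op": "step_arm", "data": {"targets": [[[0,0,0],[0,0,0],3.5],[[0,0,0],[0,0,0],6],[[0,0,0],[0,0,0],8.5],[[0,0,0],[0,0,0],8.5],[[-2,0,0],[0,0,0],8.5],[[-6,0,0],[0,0,0],8.5],[[-12,0,0],[0,0,0],8.5],[[-18,0,0],[0,0,0],8.5]]}}

```text
clock: 22.42
eef_pos: [0.4387, -0.2561, 0.1542]
tool_rot: [-146.5, 90.0, 132.6]
contact_force: [1.4, 0.4, 1.1]
opening: 0.0848
```

```bash
python3 g.py; python3 c.py; python3 a.py | grep -E "canister|bone|carab|dish|brush|carton" ; python3 - <<'E'
import cv2,numpy as np
a=cv2.imread('pics/last_scene.png');w=cv2.imread('pics/w1.png')
cv2.imwrite('pics/final.png',np.hstack([cv2.resize(a[150:360,90:370],(440,330)),cv2.resize(w,(360,330))]))
E
```

```text
t 22.425 tcp [ 0.4387 -0.2561  0.1542] yaw -80.89 F rail [1.3 0.5] 1.1
notch in rail mm [-222.6 -215.7] -> sled if seated [-184.6 -275.7]
top 0.93 centre rail mm [-39.   63.3] [110.9  75.9] skew deg 0.38
scene 0.85 centre rail mm [-40.9  61.1] [117.2  74.8] skew deg -0.58
[ 0.43904919 -0.25638374  0.15276274] [ 38.5981397   89.91967473 -42.28740189] [-44.  18.  92.   0.  70. -53.]
stick_grip 0.9 271.2 183.8 [[ 0.4401 -0.2576  0.019 ]]
stick_notch 0.94 269.7 276.0 [[ 0.4533 -0.3492  0.019 ]]
stick_notch 0.17 269.0 180.8 [[ 0.4378 -0.2552  0.019 ]]
mat 0.77 274.0 178.3 [[ 0.4427 -0.2568  0.    ]]
stick_grip [237.7, 104.1, 67.0, 200.9] (array([ 444.7, -279.2]), array([ 61. , 182.5]), 8.22) 0.033880470099930685 [ 0.4193661  -0.3731182   0.03007679] [ 0.487125   -0.18800811  0.03632536]
fit [-0.15583882  0.40027417] yaw -81.14233967482045
grip 0.4398577154423561 -0.25400311484071747
mat [204.3, 51.3, 156.5, 229.9] (array([ 442.8, -257.6]), array([122.6, 212.4]), 2.88) 0.0020983237691512193 [ 0.37717494 -0.36589597 -0.00094559] [ 0.5071161  -0.14932958  0.0068803 ]
canister 0.6 [408. 183.] [ 0.581 -0.504  0.   ]
carabiner 0.67 [282. 125.] [ 0.796 -0.038  0.   ]
dish 0.76 [196. 248.] [0.336 0.268 0.   ]
carton 0.86 [373. 154.] [ 0.69  -0.375  0.   ]
canister 0.97 [133. 307.] [ 0.567 -0.505  0.   ]
bone 0.96 [399. 142.] [0.288 0.472 0.   ]
carabiner 0.61 [329. 325.] [ 0.804 -0.047  0.   ]
carabiner 0.27 [209. 242.] [ 0.447 -0.263  0.   ]
dish 0.69 [352. 167.] [0.335 0.263 0.   ]
brush 0.71 [451. 198.] [0.57  0.489 0.   ]
brush 0.2 [176. 247.] [ 0.429 -0.356  0.   ]
carton 0.76 [190. 325.] [ 0.672 -0.377  0.   ]
carton 0.15 [133. 306.] [ 0.566 -0.504  0.   ]
```

View pics/final.png

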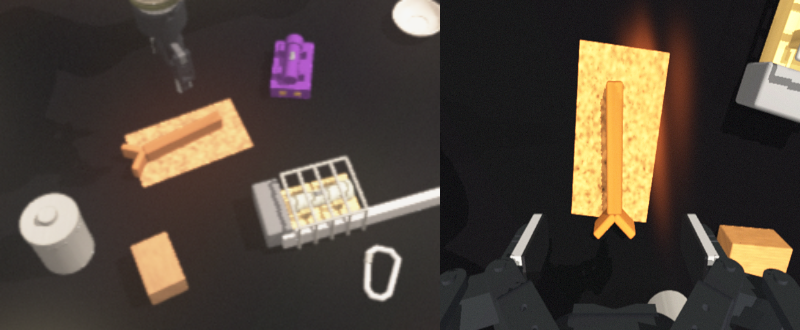

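The stick lies flat and centred on the mat, and the sled sits under the rack against the charger. I'm handing in.

```bash
python3 -c "
from bench import *
print(close_job(), read_state()['clock'])"
```

```text
the job is handed in; nothing more can be done
the job is handed in; nothing more can be done
```

I handed the job in at about 23 s of robot time. The sled was docked under the rack and the stick was back on the cork mat; no verdict was reported.

**What I did:** I gripped the stick and set its notch on the sled's free rear corner. I pushed the sled onto the fence at y ≈ 253 mm, well clear of the rack, and fed it along the fence until it stopped at the charger. A last nudge towards the fence seated it, and I then put the stick back and released it.

**Last checks:**
- **Sled:** x was about −39 to −41 mm, y about 61 to 63 mm, and skew about ±0.6°. These are inside the limits (−42 mm, 64.5 mm), but the margin is close to the 2 mm camera accuracy. While seating it, the forces rose to about 28 N towards the fence and 40 N towards the charger with almost no motion, so it was blocked by both. The camera readings did not change after I backed off.
- **Stick:** it lay flat with its grip point about 4 mm from the mat's centre.
- **Bystanders:** the final detections are within about 16 mm of the first ones, which is detection noise at that range.

**What went wrong or disagreed:**
- The first grasp closed on nothing. The real fingertips end about 38 mm short of the reported TCP, so I reopened, went lower and gripped again.
- One top-view skew reading of −4.8° came while the rack and arm partly hid the sled. The scene camera and the later readings did not bear it out.

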